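Load the sprung sample cell and hold its keyed window collar home for the reading

TASK

Load the sample cell for a reading: nest the narrow, tall filled aluminium cup upright in the sprung carrier cup inside the cell's neck and let go of it, then set the black knurled window collar on the neck. Its keyways are hidden inside the skirt, so feel for them: turn the collar on the neck until they drop over the neck's pins; then push it fully home, skirt down on the cell's shoulder, against the carrier spring and finish while still holding it there, because the spring lifts it as soon as it is let go. Do not tip the filled cup on the way, and leave the other things on the bench where they are.

Things in the scene. Friction and masses are not known exactly. Their poses are not given: they have to be found in the camera images.
- cell: sample cell, fixed to the bench: round grey base 116 mm across, 10 mm high; on it a grey drum 86 mm across whose flat top (the shoulder) is 30 mm above the bench; from it an aluminium neck, 61 mm across, bore 54 mm, rises to 56 mm. A capped port sticks out at the cell's +x side to 64 mm from the axis, below the shoulder. Origin: on the neck's axis at bench height, z up
- neck_pins_level (a point): point on the neck's axis, 44 mm above the bench, level with the axes of the four brass pins. The pins are 6 mm thick, 90 degrees apart and stick out 4.7 mm radially from the neck; their tops are 47 mm above the bench. The angle at which they stand differs every time and is not given by any axes here
- carrier (a joint): travel of the sprung carrier cup in the neck, m: 0 = up (rest), grows as it is pressed down, stop at 0.009. At rest its inner floor is 40 mm and its rim 55.5 mm above the bench; inside it is 46 to 47 mm across. The spring pushes up with 3.5 N at rest and 0.7 N more per mm; 0.008 (9 N) when the collar is fully home on the nested cup
- sample_cup: the cup to load: narrow, tall aluminium sample cup filled with grey sample, 46 mm across at the rim, 42 mm at the foot, 26 mm high, 20 g, standing on the bench. Nested in the carrier its foot is 40 mm and its rim 66 mm above the bench, so the rim stands 10 mm above the neck's top. Origin: centre of its underside, z up
- collar: black window collar, about 0.2 kg, standing skirt down: skirt 77 mm across, 32 mm high; on it the knurled grip, 47 mm across, 32 to 58 mm above the underside. The skirt is hollow from below: bore 63.8 mm, ceiling 28 mm above the underside. Inside are four keyways 10 mm wide, 90 degrees apart, that nothing outside shows. Origin: centre of the underside, z up
- collar_grip (a point): middle of the knurled grip, on the axis, 45 mm above the collar's underside. The underside rests on the pin tops (47 mm above the bench) until turning brings the keyways over the pins; a quarter turn either way always does, and they catch within about 3 degrees. Then it drops to 38 mm (ceiling meets cup rim) and is pushed home to 30 mm, on the shoulder; if a pin binds, ease the turn
- cup_1: wide low aluminium sample cup, 52 mm across and 22 mm high, part filled; a bystander, does not fit the cell. Origin: centre of its underside
- cup_2: wide low empty aluminium sample cup, 52 mm across and 22 mm high; a bystander, does not fit the cell. Origin: centre of its underside
- dish_1: low glass dish with sample, 61 mm across and 12 mm high; a bystander. Origin: centre of its underside
- vial_4: clear vial with black cap, 27 mm across and 66 mm high, upright; a bystander. Origin: centre of its underside
- brush: small red-handled brush, 152 x 20 x 12 mm, lying; a bystander. Origin: centre of its underside, x axis along it
- tweezers: steel tweezers, 128 x 15 x 9 mm, lying; a bystander. Origin: centre of their underside, x axis along them
There are look-alikes about, which are no part of the job. Of the things like the collar, leave any that is purple; of the rest the smaller one is meant.

How it is judged (in metres and radians):
On the way, in this order (a step that is already met when the one before it is completed fails the run):
1. the filled cup is nested upright in the carrier and let go (horizontal distance between sample_cup and cell below 0.005 m and z of sample_cup in the frame of cell between 0.03 and 0.0425 m and angle between sample_cup's own z axis and vertical below 0.1 rad and contact force between the fingers and sample_cup below 0.1 N), for 0.2 s.
2. the collar is on the neck (horizontal distance between collar and cell below 0.006 m and z of collar in the frame of cell below 0.0505 m and angle between collar's own z axis and vertical below 0.12 rad), for 0.1 s.
At the end, for the whole second after the job is handed in: The collar's underside is within 2 mm of the shoulder, centred within 4 mm, level and at rest; the filled cup is nested upright under it and presses the carrier down more than 6 mm; the fingers still hold the collar (over 1 N) at the end and through the second after (z of collar in the frame of cell below 0.032 m and horizontal distance between collar and cell below 0.004 m and angle between collar's own z axis and vertical below 0.06 rad and value of joint carrier above 0.006 m and horizontal distance between sample_cup and cell below 0.005 m and angle between sample_cup's own z axis and vertical below 0.1 rad and z of sample_cup in the frame of cell below 0.0355 m and contact force between the fingers and collar above 1 N and linear speed of collar below 0.02 m/s); the arm keeps its last pose, push and grip.
It fails at once if the filled cup is tipped by more than about 35 degrees (angle between sample_cup's own z axis and vertical above 0.6 rad).
It fails at once if a bystander is pushed more than 3 cm from its place (distance of any of cup_1, cup_2, dish_1, vial_4, brush, tweezers from where it was at the start of the episode above 0.03 m).
It also fails if it takes over 61 s, if anything falls off the work surface, if the arm or the gripper's body presses on something with over 40 N, if the wrist force passes 120 N, or if a joint passes its speed limit or range.

ROBOT

A 6-joint arm with a two-finger parallel gripper is mounted at the origin on a cart in front of the work surface, level with it; the furniture and walls round the work are solid. World frame = base frame: x ahead of the robot, y to its left, z up, the work surface at z = 0. Lengths are in mm, angles in rad, forces in N, time in s.
With the tool pointing down it reaches from about 425 to 1125 mm from the base axis. Payload 14.9 kg.
Tool frame: the origin (TCP) lies midway between the tips of the shut fingers; the grasp point (between the pads) lies 19 mm behind it; z points along the fingers, y is the line along which they close (so a half turn about z gives the same grasp; the last joint's range is limited). The gripper opens to 91 mm and grips with 3 to 60 N. Pads are 32 mm wide; open, the fingers measure 118 mm over their backs; the gripper's body (76 mm by 178 mm) begins 60 mm behind the grasp point.
Start: joints at [1.085, 0.379, 1.734, -0, 1.028, -0.033], TCP at [306.248, 629.468, 186.132] pointing down, gripper open.
Joint ranges: [-2.77, 2.77], [-0.74, 2.19], [0, 2.66], [-1.06, 4.2], [0.31, 2.87], [-3.08, 3.08]. Speed limits (rad/s): [1.89, 1.89, 2.39, 3.14, 3.14, 3.14].

INTERFACE

Orientations are given as [roll, pitch, yaw] about the fixed x, y, z axes, in that order (R = Rz(yaw) Ry(pitch) Rx(roll)).
In Python, from bench import manip gives the robot as it stands. The module is installed in compiled form; this text tells all that it offers.
- The arm moves only by the tool carry_out, never from a script. Its argument "plan" is a list that holds one entry, the list of rows, each a list of 5 numbers: the opening, from -1 (shut) to 1 (fully open), then the shift along the world's x, y, z in m, then the turn about the world's z in degrees. In form: [[[fingers, x, y, z, roll], ...]]. A call has 1 to 20 rows; each row shifts and turns the commanded pose from where the row before left it; what a row does not reach is not made up. A row lasts 1/12 s, in which the tool goes at most 41.7 mm and 7.16 degrees, less where a joint would pass 70% of its speed; a pose out of reach is approached as far as the arm can. A call with a gripper value outside its range is refused whole. The fingers move at their own pace and stop on an object; "force" is the grip in N (left out, the last holds). Time passes only in rows, so rows that do not move let the fingers close. It gives the time, the measured TCP pose, the force, the opening and the grip force at its end, in the units of the state.
- manip.state(): the state, without advancing time (a new reading comes with each control period).
- manip.get_image(name): name is "side" or "top" or "wrist"; returns a dict with "frame" (420x560x3 uint8, blue, green, red), "depth" (420x560 float32, mm along the optical axis (not along the pixel's ray), 0 where there is no reading), "intrinsics" (3x3 intrinsics, pixels), "eye" and "attitude" of the camera in the world. Camera axes: x right, y down, z forward; pixel columns grow to the right and rows downward; lengths in mm; the calibration is good to about 2 mm. The wrist camera is an equidistant fisheye: a pixel r from the principal point sees the ray r / f radians off the axis. A picture is of the moment at which its call begins.
- manip.hand_in(): hands the job in; it is judged then, once.
Trained networks look in a picture, given as the dict that the camera call returned (one of the last four; its "shot" number tells which), for a name from the list of things; names that differ only in an ending like _2 or _b are one class to them, and where a whole thing is asked for, a point or a joint stands for the part that bears it (a point fixed in the world has none). Each returns a list of dicts, best first, with "confidence" (0 to 1); they miss things now and then, are a little off and sometimes report something else, mostly with a low value. They report only what shows in the picture. A call takes as long as a camera call. They do not tell look-alikes from the thing itself.
- manip.look_for(target, picture): "position" ([row, column] in pixels, amid what is visible of it).
- manip.spot_point(target, picture): "position" ([row, column] in pixels: a listed point, or the origin of a listed thing).
The state is a dict: "t": time; "qpos": joint angles; "qd": joint speeds; "effort": joint torques, N m; "position": TCP position; "ee_rot": TCP orientation; "ft_force": force on the tool from outside, world axes, zero at the start; "wrist_torque": the same for the moment, N m; "width": opening from 0.0 (shut) to 1.0 (fully open); "gripper_force": force on a finger pad.
Only numpy, scipy, OpenCV 4.12 (cv2) and the standard library are available. Lean on these libraries where they do the work, as an engineer would, in place of code of your own. Each camera call takes 0.05 s, during which the arm holds its last target. There are 200 camera calls.

## Working session

There is one attempt and no reset: what is moved stays moved. The work goes in short steps, Python scripts to look and compute and a tool call to move; the robot and the scene stay as the last step left them, time stands still between calls to the robot, and variables do not carry over. Pictures are saved under pics/ and viewed, at most 10 in all, crops included, and the job is handed in when it is done.

Besides the shell and the picture viewer there is one more tool, called after "Request:" as a command line: name --argument value ..., lists and objects as JSON in quotes. carry_out: Moves the arm, as the interface text tells. Its arguments: {"type":"object","properties":{"plan":{"type":"array"},"force":{"type":"number"}},"required":["plan"]}

```bash
mkdir -p pics
cat > h.py <<'E'
import numpy as np, cv2
from bench import manip
from scipy.spatial.transform import Rotation as Ro
def rot(a):
    a=np.array(a,float)
    return a if a.shape==(3,3) else Ro.from_euler('xyz',a).as_matrix()
def ray(p,rc):
    K=np.array(p['intrinsics']); r,c=rc
    return np.array([(c-K[0,2])/K[0,0],(r-K[1,2])/K[1,1],1.])
def at_z(p,rc,z,fish=False):
    d=ray(p,rc)
    if fish:
        t=np.hypot(d[0],d[1]); s=np.sin(t)/max(t,1e-9); d=np.array([d[0]*s,d[1]*s,np.cos(t)])
    d=rot(p['attitude'])@d; e=np.array(p['eye'],float)
    return e+d*(z-e[2])/d[2]
def cloud(p):
    D=p['depth']; K=np.array(p['intrinsics']); v,u=np.mgrid[:D.shape[0],:D.shape[1]]
    P=np.dstack([(u-K[0,2])/K[0,0]*D,(v-K[1,2])/K[1,1]*D,D])
    return P@rot(p['attitude']).T+np.array(p['eye'],float)
E
cat > a.py <<'E'
from h import *
for n in ['top','side']:
    p=manip.get_image(n); cv2.imwrite(f'pics/{n}1.png',p['frame'])
    print(n,p['eye'],np.round(p['attitude'],3).tolist(),np.array(p['intrinsics']).tolist())
    C=cloud(p)
    for t in ['cell','sample_cup','collar','cup_1','vial_4','dish_1','brush','tweezers']:
        for d in manip.look_for(t,p)[:4]:
            r,c=map(int,d['position']); print(t,round(d['confidence'],2),(r,c),C[r,c].round())
print(manip.state())
E
python3 a.py
```

```text
top [ 468.738853   -171.77089519 1147.1256886 ] [-3.044, -0.008, -1.569] [[384.8642861909413, 0.0, 285.19055791088624], [0.0, 384.8642861909413, 206.34193189095723], [0.0, 0.0, 1.0]]
cell 0.74 (212, 237) [560. -42.  41.]
sample_cup 0.52 (245, 149) [465. 219.   8.]
collar 0.86 (251, 385) [ 449. -465.   47.]
collar 0.74 (253, 311) [ 443. -255.   34.]
collar 0.68 (257, 446) [ 432. -644.   33.]
cup_1 0.82 (156, 188) [733. 114.   1.]
cup_1 0.6 (156, 213) [730.  35.  16.]
vial_4 0.73 (268, 237) [398. -40.   8.]
dish_1 0.53 (156, 242) [732. -50.   7.]
brush 0.7 (266, 235) [404. -35.  13.]
side [ 598.4144133  1137.39154558 1066.65908233] [-2.231, -0.009, 3.119] [[489.5407325087115, 0.0, 281.7966404309455], [0.0, 489.5407325087115, 200.58407227676776], [0.0, 0.0, 1.0]]
cell 0.96 (235, 285) [554.  -8.  39.]
sample_cup 0.8 (293, 326) [442. 203.   7.]
collar 0.83 (138, 306) [ 450. -610.   34.]
collar 0.75 (157, 310) [ 446. -442.   49.]
collar 0.6 (197, 316) [ 441. -206.   37.]
cup_1 0.76 (268, 225) [737.  93.  -2.]
cup_1 0.75 (252, 227) [734.  38.  13.]
vial_4 0.73 (217, 220) [ 770. -142.    3.]
[... 159 characters left out ...]
4.]
{'t': 0.9, 'qpos': array([ 1.08469144e+00,  3.78896886e-01,  1.73421600e+00, -2.50542399e-05,
        1.02848045e+00, -3.32922848e-02]), 'qd': array([ 3.90654616e-04,  7.31602273e-05, -4.23066237e-04,  1.87540915e-03,
       -4.95098002e-04, -2.40854119e-04]), 'effort': array([-1.98882917e-03, -7.63656878e+01, -4.34743452e+01,  6.50737504e-02,
        3.89712292e-02, -5.97990947e-05]), 'position': array([306.25734626, 629.45851503, 186.12600305]), 'ee_rot': array([-3.14159125e+00,  2.14246142e-05,  2.68879298e+00]), 'ft_force': array([ 0.34506173, -0.90301106,  0.68693787]), 'wrist_torque': array([-0.01537493,  0.00320701,  0.0329133 ]), 'gripper_force': 0.0, 'width': 1.0033874478777542}
```

Run:
```python
import cv2,numpy as np
a=cv2.imread('pics/top1.png');b=cv2.imread('pics/side1.png')
cv2.imwrite('pics/t_zoom.png',cv2.resize(a[130:330,100:500],(800,400),interpolation=cv2.INTER_CUBIC))
cv2.imwrite('pics/s_zoom.png',cv2.resize(b[110:310,190:370],(540,600),interpolation=cv2.INTER_CUBIC))
```

```text
(no output)
```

View pics/t_zoom.png

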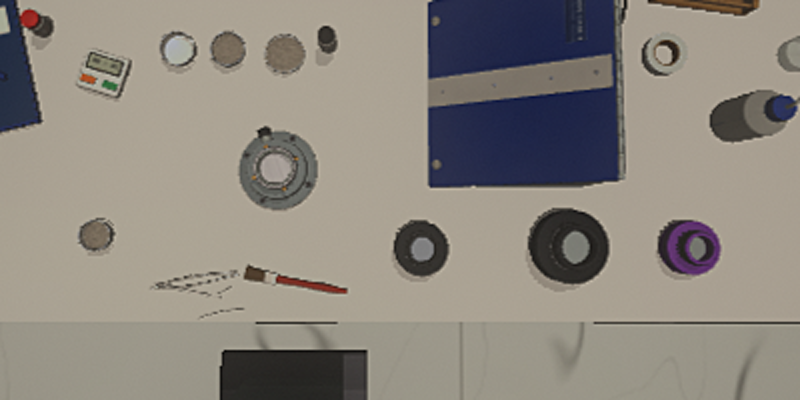

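View pics/s_zoom.png

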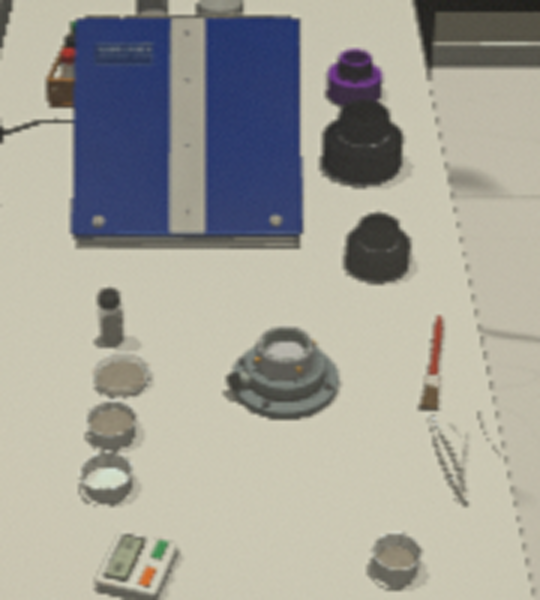

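Both pictures agree. The two zoomed crops enlarge the three collar-like things (top-picture pixels): black small (253,311), black large (251,385), purple (257,446). The purple one is excluded and the smaller black one, at (253,311), is meant. The narrow cup stands alone at (247,148). The wide cups are at (156,188) and (156,213), and the cell is at (213,237).

```bash
cat > b.py <<'E'
from h import *
for n in ['top','side']:
    p=manip.get_image(n); C=cloud(p)
    for t,z,xy in [('sample_cup',0,(453,211)),('collar',0,(445,-230)),('collar_grip',45,(445,-230)),('cell',0,(560,-25)),('neck_pins_level',44,(560,-25))]:
        for d in manip.spot_point(t,p)[:4]:
            q=at_z(p,d['position'],z)
            if np.hypot(*(q[:2]-xy))<80: print(n,t,round(d['confidence'],2),np.round(d['position'],1),q.round(1))
    for nm,xy,zl,zh in [('cup',(453,211),17,40),('collargrip',(445,-230),50,70),('collarskirt',(445,-230),24,40),('neck',(560,-25),50,62),('shoulder',(560,-25),24,36)]:
        m=(np.hypot(C[...,0]-xy[0],C[...,1]-xy[1])<70)&(C[...,2]>zl)&(C[...,2]<zh)
        Q=C[m]
        if len(Q)>5: (cx,cy),r=cv2.minEnclosingCircle(Q[:,:2].astype(np.float32)); print(n,nm,len(Q),round(cx,1),round(cy,1),'r',round(r,1),'z',np.median(Q[:,2]).round(1), np.percentile(Q[:,2],95).round(1))
E
python3 b.py
```

```text
top sample_cup 0.57 [244.6 150.4] [465.8 217.7   0. ]
top collar 0.9 [256.5 307.5] [ 431.8 -247.1    0. ]
top collar_grip 0.86 [252.  312.4] [ 446.  -258.1   45. ]
top cell 0.92 [213.4 241.6] [559.2 -50.6   0. ]
top neck_pins_level 0.96 [211.5 235.4] [561.1 -37.4  44. ]
top cup 57 458.1 219.7 r 23.4 z 24.1 29.0
top collargrip 103 439.6 -254.3 r 24.0 z 57.9 61.8
top collarskirt 453 439.3 -254.3 r 38.6 z 32.5 36.3
top neck 131 554.0 -44.8 r 31.8 z 54.8 58.5
top shoulder 341 565.7 -42.8 r 53.4 z 30.3 34.1
side sample_cup 0.76 [296.1 323.8] [448.8 208.9   0. ]
side collar 0.61 [198.3 313.6] [ 444.1 -246.6    0. ]
side collar_grip 0.83 [185.4 315.9] [ 437. -263.   45.]
side cell 0.94 [238.4 285.7] [550.  -35.4   0. ]
side neck_pins_level 0.81 [224.4 289.5] [537.9 -53.3  44. ]
side cup 83 458.9 220.7 r 25.3 z 21.9 27.5
side collargrip 77 436.3 -250.1 r 27.9 z 55.3 61.3
side collarskirt 162 438.0 -248.0 r 42.7 z 31.9 37.4
side neck 115 553.9 -38.8 r 32.8 z 54.8 59.0
side shoulder 208 565.9 -38.8 r 53.2 z 29.9 34.7
```

Request:
carry_out --plan '[[[1, 0.0127, -0.0343, 0, 0], [1, 0.0127, -0.0343, 0, 0], [1, 0.0127, -0.0343, 0, 0], [1, 0.0127, -0.0343, 0, 0], [1, 0.0127, -0.0343, 0, 0], [1, 0.0127, -0.0343, 0, 0], [1, 0.0127, -0.0343, 0, 0], [1, 0.0127, -0.0343, 0, 0], [1, 0.0127, -0.0343, 0, 0], [1, 0.0127, -0.0343, 0, 0], [1, 0.0127, -0.0343, 0, 0], [1, 0.0127, -0.0343, 0, 0], [1, 0, 0, 0, 0]]]'

```text
t: 2.58
position: [460.0, 213.7, 186.3]
ee_rot: [-3.141, 0.001, 2.686]
ft_force: [0.5, 1.0, -0.3]
width: 0.999
gripper_force: 0.0
```

```bash
cat > w.py <<'E'
from h import *
import sys
p=manip.get_image('wrist'); cv2.imwrite(f'pics/{sys.argv[1]}.png',p['frame']); np.savez('w.npz',**{k:np.array(p[k]) for k in ['frame','depth','intrinsics','eye','attitude']})
print(p['eye'],p['attitude'],np.array(p['intrinsics'])[[0,0,1],[0,2,2]])
for t,z in [(a.split(':')[0],float(a.split(':')[1])) for a in sys.argv[2:]]:
    for d in manip.spot_point(t,p)[:3]: print(t,round(d['confidence'],2),np.round(d['position'],1),at_z(p,d['position'],z,True).round(1))
s=manip.state(); print(s['t'],s['position'],s['ee_rot'],s['qpos'],s['ft_force'],s['width'],s['gripper_force'])
E
python3 w.py w1 sample_cup:0 cell:0 neck_pins_level:44
```

```text
[400.24819473 241.89541017 385.1079495 ] [2.90642193e+00 7.80246705e-04 1.11521416e+00] [325.1922621  288.56503726 211.85292288]
sample_cup 0.68 [185.1 290.8] [454.6 217.9   0. ]
2.7833 [458.57543019 218.34573976 186.2182639 ] [3.14137619e+00 2.49374809e-05 2.68880774e+00] [ 3.98414054e-01  7.25770362e-02  2.11840762e+00  1.52285573e-04
  9.50428770e-01 -7.19685884e-01] [-0.1151416  -0.14446875  0.02276125] 0.9973065526335222 0.0
```

View pics/w1.png

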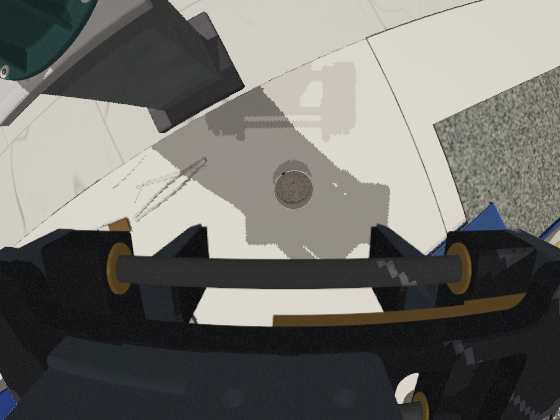

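Run:
```python
from h import *
p=dict(np.load('w.npz'))
g=cv2.GaussianBlur(cv2.cvtColor(p['frame'],cv2.COLOR_BGR2GRAY),(3,3),0)
G=cv2.resize(g[150:230,250:340],None,fx=4,fy=4,interpolation=cv2.INTER_CUBIC)
h=cv2.HoughCircles(G,cv2.HOUGH_GRADIENT,1,5,param1=80,param2=15,minRadius=64,maxRadius=86)
if h is not None:
  for c in h[0][:5]:
    u,v=c[0]/4+250,c[1]/4+150; print(u,v,c[2]/4,at_z(p,(v,u),26,True).round(1))
print(at_z(p,(189.5,294),26,True),at_z(p,(189.5,275),26,True),at_z(p,(189.5,313),26,True))
```

```text
[456.97051235 220.56413964  26.        ] [447.6040919 201.4691247  26.       ] [466.30219536 239.719684    26.        ]
```

The wrist view shows the cup rim centred at about pixel (189,294), directly under the tool. It comes out at x,y = (457, 220.5), which matches the top camera. I'm descending to grip its top 8 mm.

Request:
carry_out --plan '[[[1, -0.001, 0.0015, -0.034, 0], [1, 0, 0, -0.034, 0], [1, 0, 0, -0.034, 0], [1, 0, 0, -0.034, 0], [1, 0, 0, -0.022, 0], [1, 0, 0, -0.0105, 0], [1, 0, 0, 0, 0], [1, 0, 0, 0, 0], [-1, 0, 0, 0, 0], [-1, 0, 0, 0, 0], [-1, 0, 0, 0, 0], [-1, 0, 0, 0, 0], [-1, 0, 0, 0, 0], [-1, 0, 0, 0, 0]]]' --force 10

```text
t: 3.95
position: [457.8, 219.4, 17.9]
ee_rot: [3.141, 0.0, 2.689]
ft_force: [0.9, -0.2, 0.2]
width: 0.592
gripper_force: 0.0
```

Request:
carry_out --plan '[[[-1, 0, 0, 0, 0], [-1, 0, 0, 0, 0], [-1, 0, 0, 0, 0], [-1, 0, 0, 0, 0], [-1, 0, 0, 0, 0]]]' --force 10

```text
t: 4.37
position: [457.6, 219.3, 17.6]
ee_rot: [-3.141, -0.0, 2.689]
ft_force: [-0.2, 0.9, 0.3]
width: 0.229
gripper_force: 0.0
```

```bash
python3 w.py w2 sample_cup:0
python3 - <<'E'
from h import *
p=manip.get_image('side'); cv2.imwrite('pics/s2.png',p['frame'])
a=p['frame'][230:350,260:400]; w=cv2.imread('pics/w2.png')
cv2.imwrite('pics/c2.png',np.hstack([cv2.resize(a,(490,420),interpolation=cv2.INTER_CUBIC),w[100:310,210:365].repeat(2,0).repeat(2,1)]))
for d in manip.look_for('sample_cup',p)[:3]: print(d, cloud(p)[tuple(map(int,d['position']))])
E
```

```text
[397.88038729 247.26747867 216.42350492] [2.90724428e+00 5.77982081e-04 1.11830813e+00] [325.1922621  288.56503726 211.85292288]
sample_cup 0.79 [228.1 288.6] [454.7 219.5   0. ]
4.4667 [457.66178494 219.38570564  17.62265978] [3.14159256e+00 9.89626100e-06 2.68881551e+00] [ 4.01080747e-01  3.62514555e-01  2.16976955e+00 -1.29323968e-05
  6.09301974e-01 -7.16927830e-01] [-0.20464105  0.14286742  0.55492295] 0.14201192162246648 0.0
{'position': [298.8, 325.2], 'confidence': 0.53} [448.10734207 228.71179994  14.78698867]
```

View pics/c2.png

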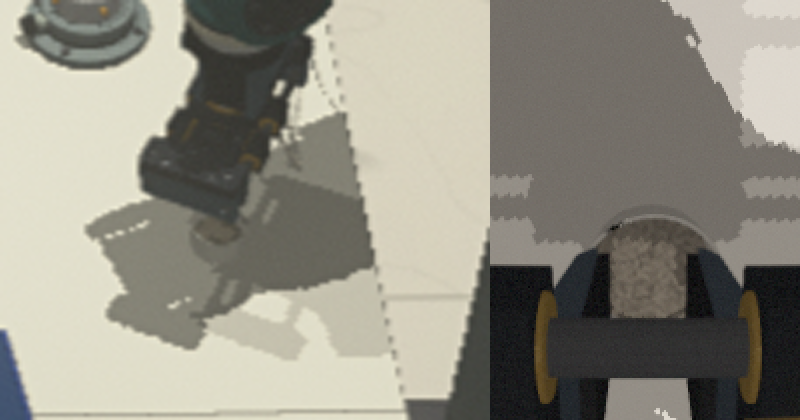

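The picture shows the cup still standing, with the fingers closed above or inside its rim. When partly open, the tips sit higher than the TCP. I'll rise straight up, reopen and go lower.

Request:
carry_out --plan '[[[-1, 0, 0, 0.015, 0], [-1, 0, 0, 0.02, 0], [1, 0, 0, 0.01, 0], [1, 0, 0, 0, 0], [1, 0, 0, 0, 0], [1, 0, 0, 0, 0], [1, 0, 0, 0, 0], [1, 0, 0, 0, 0], [1, 0, 0, 0, 0], [1, 0, 0, 0, 0], [1, 0, 0, 0, 0], [1, 0, 0, 0, 0], [1, 0, 0, 0, 0]]]'

```text
t: 5.65
position: [457.6, 219.4, 62.6]
ee_rot: [-3.142, -0.0, 2.689]
ft_force: [-0.5, 0.5, -0.0]
width: 0.779
gripper_force: 0.0
```

```bash
python3 w.py w3 sample_cup:0
python3 - <<'E'
from h import *
p=dict(np.load('w.npz'))
g=p['frame']; cv2.imwrite('pics/c3.png',g[100:320,100:480].repeat(2,0).repeat(2,1))
D=p['depth']; K=p['intrinsics']
v,u=np.mgrid[:420,:560]; x=(u-K[0,2])/K[0,0]; y=(v-K[1,2])/K[1,1]; t=np.hypot(x,y)+1e-9
P=np.dstack([x/t*np.tan(t)*D,y/t*np.tan(t)*D,D])@rot(p['attitude']).T+p['eye']
s=manip.state(); T=rot(s['ee_rot']); L=(P-s['position'])@T   # tool frame
m=(abs(L[...,1])<70)&(abs(L[...,0])<25)&(L[...,2]>-60)&(L[...,2]<20)&(D>0)
for lo in range(-60,60,10):
    q=m&(L[...,1]>=lo)&(L[...,1]<lo+10)
    if q.sum(): print(lo,q.sum(),np.percentile(L[q][:,2],[50,90,99]).round(1))
E
```

```text
[397.88790603 247.27668829 261.42643357] [2.90720285e+00 5.30945978e-04 1.11832189e+00] [325.1922621  288.56503726 211.85292288]
sample_cup 0.81 [212.3 289.2] [454.5 220.2   0. ]
5.75 [457.67317185 219.36094174  62.65412774] [3.14152883e+00 4.51979322e-05 2.68874509e+00] [ 4.01018081e-01  2.75828784e-01  2.16661702e+00  1.22218636e-05
  6.99069036e-01 -7.16940038e-01] [ 0.03124148 -0.20768724 -0.52549336] 0.8708003496000218 0.0
-50 213 [-47.7 -34.1 -29.8]
-40 534 [-45.3 -31.2 -27.7]
30 637 [-45.6 -31.4 -28.3]
40 116 [-49.9 -36.7 -31.8]
```

View pics/c3.png

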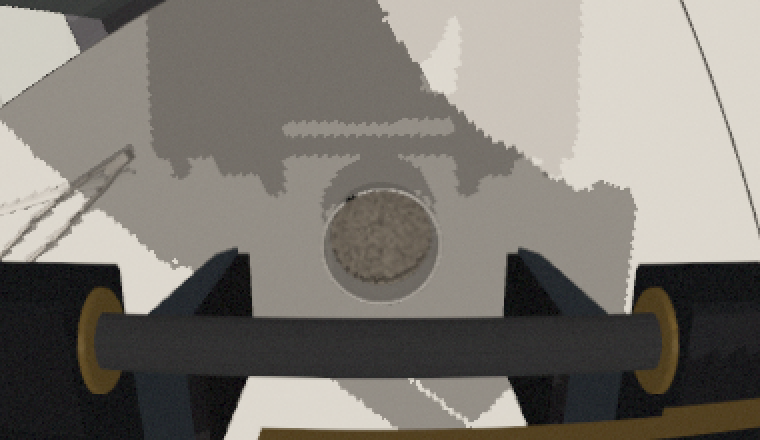

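The cup stands upright, with its rim at image pixel (223,290), centred between the fingers. At 80 mm opening the tips are about 28 mm behind the TCP, so I'll grip with the TCP at z = 8 mm.

Request:
carry_out --plan '[[[1, 0, 0, -0.02, 0], [1, 0, 0, -0.02, 0], [1, 0, 0, -0.0146, 0], [1, 0, 0, 0, 0], [-1, 0, 0, 0, 0], [-1, 0, 0, 0, 0], [-1, 0, 0, 0, 0], [-1, 0, 0, 0, 0], [-1, 0, 0, 0, 0], [-1, 0, 0, 0, 0], [-1, 0, 0, 0, 0], [-1, 0, 0, 0, 0], [-1, 0, 0, 0, 0], [-1, 0, 0, 0, 0]]]' --force 10

```text
t: 6.92
position: [457.7, 219.3, 8.0]
ee_rot: [-3.142, -0.0, 2.689]
ft_force: [0.4, -0.1, -0.1]
width: 0.302
gripper_force: 0.0
```

Request:
carry_out --plan '[[[-0.3, 0, 0, 0.02, 0], [-0.3, 0, 0, 0.025, 0], [0.2, 0, 0, 0.01, 0], [0.08, 0, 0, 0, 0], [0.08, 0, 0, 0, 0], [0.08, 0, 0, 0, 0], [0.08, 0, 0, 0, 0], [0.08, 0, 0, 0, 0]]]'

```text
t: 7.58
position: [457.1, 219.1, 62.1]
ee_rot: [-3.14, -0.001, 2.689]
ft_force: [0.2, -0.8, 0.9]
width: 0.539
gripper_force: 0.0
```

```bash
cat > tip.py <<'E'
from h import *
p=dict(np.load('w.npz'))
D=p['depth']; K=p['intrinsics']
v,u=np.mgrid[:420,:560]; x=(u-K[0,2])/K[0,0]; y=(v-K[1,2])/K[1,1]; t=np.hypot(x,y)+1e-9
P=np.dstack([x/t*np.tan(t)*D,y/t*np.tan(t)*D,D])@rot(p['attitude']).T+p['eye']
s=manip.state(); T=rot(s['ee_rot']); L=(P-s['position'])@T
m=(abs(L[...,1])<50)&(abs(L[...,0])<25)&(L[...,2]>-60)&(L[...,2]<20)&(D>0)
for lo in range(-50,50,5):
    q=m&(L[...,1]>=lo)&(L[...,1]<lo+5)
    if q.sum(): print(lo,q.sum(),np.percentile(L[q][:,2],[50,90,99]).round(1),np.percentile(L[q][:,0],[5,95]).round(1))
E
python3 w.py w4 sample_cup:0; python3 tip.py; python3 -c "
import cv2;g=cv2.imread('pics/w4.png');cv2.imwrite('pics/c4.png',g[100:320,100:480].repeat(2,0).repeat(2,1))"
```

```text
[397.59419097 247.14630578 260.96584966] [2.90820296e+00 1.67906876e-03 1.11831237e+00] [325.1922621  288.56503726 211.85292288]
sample_cup 0.81 [214.5 287.5] [454.8 217.9   0. ]
7.6833 [457.311953   219.23338968  62.38587922] [-3.14081081e+00 -6.87703704e-04  2.68877357e+00] [ 4.01066462e-01  2.76261665e-01  2.16675424e+00  7.29551339e-06
  6.99617998e-01 -7.16916633e-01] [-0.73646477  0.07556162 -0.87178131] 0.5361889383477206 0.0
-40 17 [-56.9 -50.5 -48.2] [18.5 19.1]
-35 168 [-48.1 -35.  -29.9] [18.6 19.2]
-30 475 [-45.5 -31.5 -27.7] [-12.9  18.8]
20 345 [-45.2 -31.2 -28.1] [-13.1  17.5]
25 216 [-46.4 -32.6 -28.2] [17.2 19.1]
30 85 [-51.7 -38.6 -33.7] [18.6 19.1]
```

View pics/c4.png

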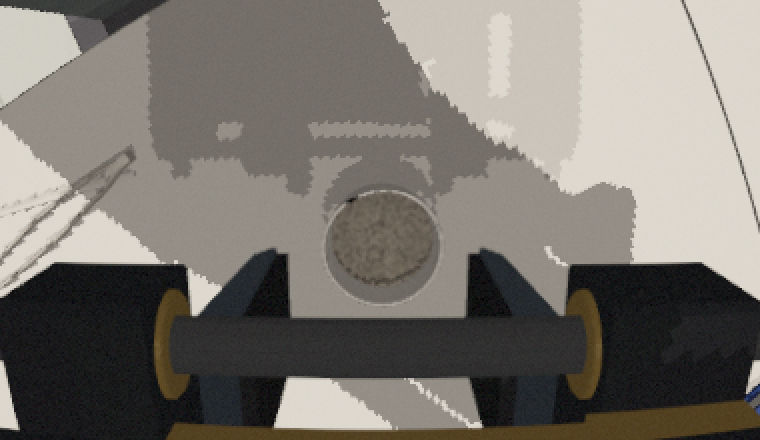

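```bash
cat >> tip.py <<'E'
print('bench/cup cloud')
for rc in [(222,292),(215,290),(195,200),(193,290),(230,400),(160,420)]: print(rc,P[rc].round(1),D[rc].round(1))
def proj(X):
    c=rot(p['attitude']).T@(X-p['eye']); r=np.hypot(c[0],c[1]); th=np.arctan2(r,c[2]); return (K[1,2]+K[1,1]*th*c[1]/r).round(1),(K[0,2]+K[0,0]*th*c[0]/r).round(1)
for x in (-16,0,16):
  for z in (0,-10,-20,-28): print('tool',x,z,[proj(s['position']+T@np.array([x,y,z])) for y in (-24.4,24.4)])
m=cv2.cvtColor(p['frame'],cv2.COLOR_BGR2GRAY)
print(np.argwhere((L[...,2]>-29)&(L[...,2]<-25)&(abs(L[...,1])<40)&(abs(L[...,0])<25))[:12].tolist())
E
python3 tip.py | sed -n '/bench/,$p'
```

```text
bench/cup cloud
(222, 292) [458.8 219.9  14. ] 255.8
(215, 290) [453.  221.   13.8] 254.6
(195, 200) [4.078e+02 1.593e+02 1.000e-01] 264.9
(193, 290) [437.2 228.7  14.5] 249.9
(230, 400) [5.102e+02 2.998e+02 2.000e-01] 271.7
(160, 420) [461.4 339.6  -0.6] 258.2
tool -16 0 [(np.float64(263.0), np.float64(253.6)), (np.float64(263.0), np.float64(327.5))]
tool -16 -10 [(np.float64(268.9), np.float64(252.0)), (np.float64(268.9), np.float64(329.3))]
tool -16 -20 [(np.float64(275.5), np.float64(250.3)), (np.float64(275.5), np.float64(331.2))]
tool -16 -28 [(np.float64(281.2), np.float64(248.8)), (np.float64(281.2), np.float64(332.8))]
tool 0 0 [(np.float64(240.0), np.float64(252.8)), (np.float64(240.1), np.float64(328.4))]
tool 0 -10 [(np.float64(245.1), np.float64(251.1)), (np.float64(245.2), np.float64(330.3))]
tool 0 -20 [(np.float64(250.7), np.float64(249.2)), (np.float64(250.7), np.float64(332.3))]
tool 0 -28 [(np.float64(255.6), np.float64(247.6)), (np.float64(255.6), np.float64(334.1))]
tool 16 0 [(np.float64(216.0), np.float64(252.1)), (np.float64(216.0), np.float64(329.2))]
tool 16 -10 [(np.float64(220.1), np.float64(250.3)), (np.float64(220.1), np.float64(331.2))]
tool 16 -20 [(np.float64(224.5), np.float64(248.3)), (np.float64(224.6), np.float64(333.4))]
tool 16 -28 [(np.float64(228.4), np.float64(246.6)), (np.float64(228.5), np.float64(335.3))]
[[224, 238], [224, 339], [224, 340], [225, 238], [225, 339], [226, 238], [226, 239], [226, 240], [226, 241], [226, 242], [226, 243], [226, 334]]
```

The measurement is consistent. The physical tips lie about 27 mm behind the stated TCP at every opening, and both misses agree with that. The bench and the cup fill come out at the right heights, so the camera is good. I'll go lower in steps and watch the force.

Request:
carry_out --plan '[[[0.5, 0, 0.0005, -0.02, 0], [0.5, 0, 0, -0.02, 0], [0.5, 0, 0, -0.0186, 0], [0.5, 0, 0, 0, 0], [0.5, 0, 0, -0.002, 0], [0.5, 0, 0, -0.002, 0], [0.5, 0, 0, 0, 0], [0.5, 0, 0, 0, 0]]]'

```text
t: 8.35
position: [458.1, 220.1, 1.2]
ee_rot: [3.141, 0.001, 2.689]
ft_force: [0.9, -0.6, -0.7]
width: 0.75
gripper_force: 0.0
```

Request:
carry_out --plan '[[[0.5, 0, 0, -0.003, 0], [0.5, 0, 0, -0.003, 0], [0.5, 0, 0, 0, 0]]]'

```text
t: 8.6
position: [457.5, 219.8, -5.8]
ee_rot: [-3.141, -0.0, 2.689]
ft_force: [0.1, 0.1, -0.4]
width: 0.744
gripper_force: 0.0
```

```bash
python3 w.py w5 sample_cup:0; python3 tip.py | sed '/bench/,$d'
```

```text
[397.77357511 247.72596515 192.99491159] [2.90729870e+00 6.42215625e-04 1.11831984e+00] [325.1922621  288.56503726 211.85292288]
sample_cup 0.88 [241.4 285.6] [455.4 217.5   0. ]
8.7 [457.54215054 219.82112834  -5.6504605 ] [-3.14139462e+00 -1.75993119e-04  2.68876743e+00] [ 4.01957469e-01  4.09404422e-01  2.16807678e+00  5.21004179e-06
  5.64376376e-01 -7.16018053e-01] [ 0.46654695  0.67605331 -0.01247015] 0.7520259971719869 0.0
-50 168 [-5.5 -4.7 -4.5] [12.8 24.3]
-45 317 [-6.3 -4.9 -4.4] [12.6 23.8]
-40 992 [-32.8  -5.   -4.3] [-10.7  21. ]
-35 427 [-5.5 -4.7 -4. ] [-8.7 23.4]
-30 399 [-5.6 -4.9 -4. ] [-7.9 23.5]
-25 409 [-6.  -4.8 -4.1] [-2.4 23.5]
-20 439 [-16.2  -5.1  -4.4] [-4.2 23.5]
-15 456 [-17.4  -5.1  -4.4] [-4.2 23.4]
-10 486 [-18.2  -5.6  -4.4] [-19.8  23. ]
-5 516 [-18.6  -7.4  -4.6] [-20.7  23.3]
0 524 [-18.5  -7.2  -4.6] [-20.8  23.4]
5 478 [-18.1  -5.7  -4.8] [-19.1  23.1]
10 457 [-17.2  -5.3  -4.3] [-4.2 23.5]
15 449 [-15.9  -5.2  -4.4] [-4.4 23.2]
20 376 [-5.9 -4.9 -4.2] [-0.7 23.6]
25 412 [-5.4 -4.7 -4. ] [-7.9 23.5]
30 873 [-29.5  -4.9  -4.2] [-11.7  21.5]
35 521 [-6.1 -4.8 -4.1] [-6.1 22.9]
40 236 [-5.8 -4.9 -4.1] [12.8 23.9]
45 168 [-5.5 -4.6 -4. ] [12.  24.3]
```

Request:
carry_out --plan '[[[0.5, 0, 0, -0.003, 0], [0.5, 0, 0, -0.0025, 0], [0.5, 0, 0, 0, 0], [-0.25, 0, 0, 0, 0], [-0.25, 0, 0, 0, 0], [-0.25, 0, 0, 0, 0], [-0.25, 0, 0, 0, 0], [-0.25, 0, 0, 0, 0], [-0.25, 0, 0, 0, 0], [-0.25, 0, 0, 0, 0]]]' --force 10

```text
t: 9.53
position: [457.7, 219.9, -11.0]
ee_rot: [3.141, 0.0, 2.689]
ft_force: [-0.0, 0.1, 1.2]
width: 0.495
gripper_force: 10.0
```

Request:
carry_out --plan '[[[-0.25, 0, 0, 0.01, 0], [-0.25, 0, 0, 0.025, 0], [-0.25, 0, 0, 0.035, 0], [-0.25, 0.005, -0.013, 0.03, 0], [-0.25, 0.01, -0.026, 0, 0], [-0.25, 0.01, -0.028, 0, 0], [-0.25, 0.01, -0.028, 0, 0], [-0.25, 0.01, -0.028, 0, 0], [-0.25, 0.01, -0.028, 0, 0], [-0.25, 0.01, -0.028, 0, 0], [-0.25, 0.01, -0.028, 0, 0], [-0.25, 0.01, -0.026, 0, 0], [-0.25, 0.007, -0.018, 0, 0], [-0.25, 0.004, -0.01, 0, 0], [-0.25, 0, 0, 0, 0], [-0.25, 0, 0, 0, 0]]]'

```text
t: 10.87
position: [553.4, -40.9, 89.1]
ee_rot: [3.142, -0.0, 2.688]
ft_force: [-0.3, 1.1, -1.1]
width: 0.492
gripper_force: 10.0
```

```bash
python3 w.py w6 sample_cup:0 cell:0 neck_pins_level:44; python3 -c "
import cv2;g=cv2.imread('pics/w6.png');cv2.imwrite('pics/c6.png',g[100:320,100:480].repeat(2,0).repeat(2,1))"
```

```text
[493.68648484 -13.01793343 287.98856884] [2.90738069e+00 4.60983966e-04 1.11756843e+00] [325.1922621  288.56503726 211.85292288]
sample_cup 0.63 [244.  283.5] [581.1 -61.    0. ]
cell 0.59 [209.6 289.2] [553.8 -41.8   0. ]
neck_pins_level 0.64 [223.9 286.3] [553.9 -44.4  44. ]
11.0667 [553.24692561 -40.15864832  88.97962213] [-3.14153821e+00 -2.86334976e-04  2.68995256e+00] [-1.14500173e-01  2.95269550e-01  2.06907333e+00  6.17807255e-05
  7.77537995e-01 -1.23370045e+00] [-0.25040641 -0.73328095 -0.20610059] 0.4871355212037378 10.000052108662203
```

View pics/c6.png

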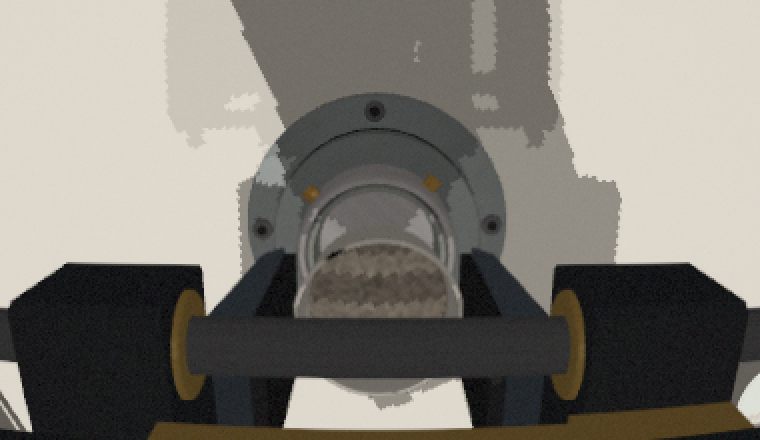

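Run:
```python
from h import *
p=dict(np.load('w.npz'))
f=lambda c,r,z: at_z(p,(100+r/2,100+c/2),z,True)[:2]
def fit(pts,z):
    Q=np.array([f(c,r,z) for c,r in pts]); A=np.c_[2*Q,np.ones(len(Q))]
    s=np.linalg.lstsq(A,(Q**2).sum(1),rcond=None)[0]; return s[:2].round(1),np.sqrt(s[2]+s[0]**2+s[1]**2).round(1)
# base edge points from image gradient along rays about (376,220) crop
g=cv2.GaussianBlur(cv2.cvtColor(p['frame'],cv2.COLOR_BGR2GRAY),(3,3),0).astype(float)
pts=[(248,215),(506,215),(376,92),(285,132),(466,132),(318,107),(436,108),(256,180),(499,180)]
print('base',fit(pts,10))
print('shoulder',fit([(376,127),(323,139),(430,139),(298,160),(455,160)],30))
print('cup rim',fit([(296,300),(461,300),(378,241),(378,396),(330,256),(428,256)],126))
c=fit(pts,10)[0]
for q in [(312,193),(432,183)]:
    d=f(*q,45)-c; print('pin',d,np.hypot(*d),np.degrees(np.arctan2(d[1],d[0])))
P=None
```

```text
base (array([553.5, -42.4]), np.float64(57.1))
shoulder (array([552.4, -42. ]), np.float64(43.8))
cup rim (array([553. , -41.5]), np.float64(22.6))
pin [-29.43847446 -13.16491977] 32.24808352886411 -155.9057514661948
pin [-12.90743089  29.5924426 ] 32.28489478292819 113.56554049214752
```

The wrist view shows the cup held level over the neck. Two pins show, at crop (193,312) and (183,432), giving pin angles of about 24° mod 90°. The cell axis fits at (553.3, −42.5) with the right radii. I'm lowering the cup in.

Request:
carry_out --plan '[[[-0.25, 0.0003, -0.0012, 0, 0], [-0.25, 0, 0, -0.018, 0], [-0.25, 0, 0, -0.015, 0], [-0.25, 0, 0, -0.008, 0], [-0.25, 0, 0, -0.006, 0], [-0.25, 0, 0, -0.005, 0], [-0.25, 0, 0, -0.003, 0], [-0.25, 0, 0, 0, 0], [-0.25, 0, 0, 0, 0]]]'

```text
t: 11.82
position: [554.2, -42.4, 34.2]
ee_rot: [3.141, 0.0, 2.689]
ft_force: [-0.2, 1.0, -0.7]
width: 0.493
gripper_force: 10.0
```

Foot at about 45 mm with no contact force. Continuing in small steps.

Request:
carry_out --plan '[[[-0.25, 0, 0, -0.002, 0], [-0.25, 0, 0, -0.0015, 0], [-0.25, 0, 0, 0, 0], [-0.25, 0, 0, 0, 0]]]'

```text
t: 12.15
position: [554.0, -42.3, 30.5]
ee_rot: [3.142, 0.0, 2.689]
ft_force: [0.3, -0.7, 0.1]
width: 0.49
gripper_force: 10.0
```

Request:
carry_out --plan '[[[-0.25, 0, 0, -0.001, 0], [-0.25, 0, 0, 0, 0], [0.4, 0, 0, 0, 0], [0.4, 0, 0, 0, 0], [0.4, 0, 0, 0, 0], [0.4, 0, 0, 0, 0], [0.4, 0, 0, 0, 0], [0.4, 0, 0, 0.03, 0], [0.4, 0, 0, 0.04, 0], [0.4, 0, 0, 0.03, 0], [0.4, 0, 0, 0, 0], [0.4, 0, 0, 0, 0]]]'

```text
t: 13.15
position: [555.0, -42.5, 131.2]
ee_rot: [3.14, 0.003, 2.689]
ft_force: [0.7, -0.6, 0.0]
width: 0.702
gripper_force: 0.0
```

```bash
python3 w.py w7 sample_cup:40 cell:0 neck_pins_level:44; python3 -c "
import cv2;g=cv2.imread('pics/w7.png');cv2.imwrite('pics/c7.png',g[100:320,100:480].repeat(2,0).repeat(2,1))"
```

```text
[494.62530071 -14.46749072 329.80232259] [ 2.90389753e+00 -6.33919559e-04  1.11834106e+00] [325.1922621  288.56503726 211.85292288]
sample_cup 0.6 [204.7 287.3] [551.3 -43.1  40. ]
cell 0.66 [197.6 288.7] [553.  -42.5   0. ]
cell 0.26 [190.9  85. ] [ 438.1 -255.    -0. ]
13.35 [553.0817967  -42.22235271 128.14508384] [-3.14089793e+00 -1.99033319e-03  2.68878786e+00] [-1.18208715e-01  2.34376409e-01  2.05596816e+00 -3.43998015e-06
  8.53356173e-01 -1.23619867e+00] [ 0.35454799 -0.79909231 -0.17606564] 0.7025008827902813 0.0
```

View pics/c7.png

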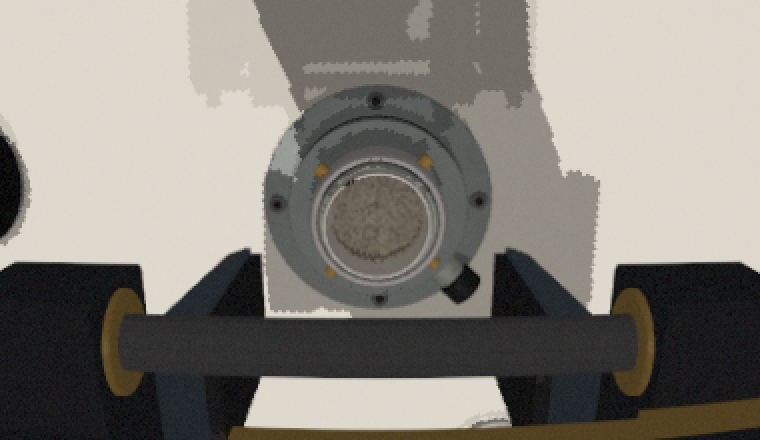

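The wrist view shows the cup nested in the carrier: its rim is concentric with the neck at crop (218,378), the cup is level, and all four pins show. On to the collar.

Request:
carry_out --plan '[[[1, -0.006, -0.012, 0.015, 0], [1, -0.0125, -0.0235, 0.015, 0], [1, -0.0125, -0.0235, 0, 0], [1, -0.0125, -0.0235, 0, 0], [1, -0.0125, -0.0235, 0, 0], [1, -0.0125, -0.0235, 0, 0], [1, -0.0125, -0.0235, 0, 0], [1, -0.0125, -0.0235, 0, 0], [1, -0.0115, -0.0205, 0, 0], [1, -0.0085, -0.0145, 0, 0], [1, 0, 0, 0, 0], [1, 0, 0, 0, 0]]]'

```text
t: 14.35
position: [439.7, -254.0, 158.5]
ee_rot: [3.141, -0.002, 2.687]
ft_force: [1.2, 0.7, 0.7]
width: 1.004
gripper_force: 0.0
```

```bash
cp w.npz w7.npz; python3 w.py w8 collar:0 collar_grip:45
python3 - <<'E'
from h import *
p=dict(np.load('w7.npz'))
f=lambda c,r,z: at_z(p,(100+r/2,100+c/2),z,True)[:2]
Q=np.array([f(*q,45) for q in [(321,170),(426,162),(435,264),(330,272)]]); c=Q.mean(0); print('pins',c,[(np.hypot(*(q-c)).round(1),np.degrees(np.arctan2(*(q-c)[::-1])).round(1)) for q in Q])
print('neck ring',f(378,220,56),f(310,220,56)-f(446,220,56))
p=dict(np.load('w.npz')); D=p['depth'];K=p['intrinsics']
v,u=np.mgrid[:420,:560]; x=(u-K[0,2])/K[0,0]; y=(v-K[1,2])/K[1,1]; t=np.hypot(x,y)+1e-9
P=np.dstack([x/t*np.tan(t)*D,y/t*np.tan(t)*D,D])@rot(p['attitude']).T+p['eye']
for z in (58,32):
    m=(abs(P[...,2]-z)<3)&(np.hypot(P[...,0]-439.5,P[...,1]+254)<48)
    if m.sum()>5: print('collar z',z,m.sum(),cv2.minEnclosingCircle(P[m][:,:2].astype(np.float32)))
cv2.imwrite('pics/c8.png',p['frame'][80:320,100:480].repeat(2,0).repeat(2,1))
E
```

```text
[ 380.29292451 -226.17908618  357.41508452] [2.90887949e+00 2.34022390e-04 1.11664089e+00] [325.1922621  288.56503726 211.85292288]
collar 0.62 [196.4 290.1] [ 441.2 -254.1    0. ]
collar_grip 0.74 [200.7 285.5] [ 435.4 -256.5   45. ]
collar_grip 0.51 [194.3 290.3] [ 431.7 -249.5   45. ]
14.5 [ 440.52647313 -253.12250838  158.95596089] [ 3.14142034e+00 -8.89076501e-04  2.68932855e+00] [-5.67443061e-01  1.13420627e-01  2.13270427e+00  8.83327969e-05
  8.96370747e-01 -1.68603040e+00] [-0.14831393 -0.02400666 -0.05096029] 0.9959503026153324 0.0
pins [554.53066586 -42.94232127] [(np.float64(33.4), np.float64(-156.7)), (np.float64(33.1), np.float64(114.2)), (np.float64(34.0), np.float64(24.4)), (np.float64(33.8), np.float64(-66.8))]
neck ring [553.04289227 -42.25211865] [-25.82069179 -53.09998536]
collar z 58 863 ((438.0435791015625, -254.03805541992188), 24.284589767456055)
collar z 32 3060 ((438.06561279296875, -254.10391235351562), 38.53410339355469)
```

View pics/c8.png

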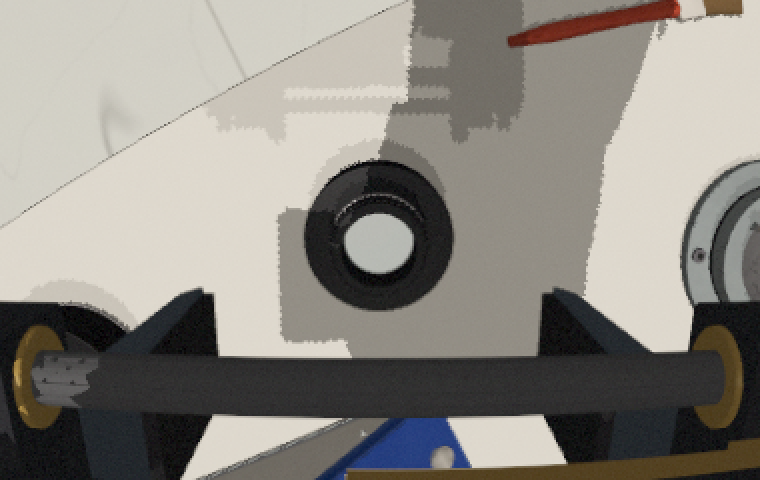

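The view confirms the black collar at crop (237,379): grip radius 24.3 mm and skirt radius 38.5 mm, so it is the small one, at (438.1, −254.1). Descending onto its grip.

Request:
carry_out --plan '[[[1, -0.002, -0.001, -0.03, 0], [1, 0, 0, -0.034, 0], [1, 0, 0, -0.034, 0], [1, 0, 0, -0.027, 0], [1, 0, 0, -0.016, 0], [1, 0, 0, -0.009, 0], [1, 0, 0, 0, 0], [1, 0, 0, 0, 0]]]' --force 45

```text
t: 15.17
position: [438.8, -254.6, 9.7]
ee_rot: [3.142, -0.0, 2.689]
ft_force: [0.7, -0.3, 0.3]
width: 0.998
gripper_force: 0.0
```

Run:
```python
from h import *
for n,c0,zs in [('w7.npz',(553.5,-42.5),(30,66,10)),('w.npz',(438,-254),(58,32))]:
    p=dict(np.load(n)); D=p['depth'];K=p['intrinsics']
    v,u=np.mgrid[:420,:560]; x=(u-K[0,2])/K[0,0]; y=(v-K[1,2])/K[1,1]; t=np.hypot(x,y)+1e-9
    P=np.dstack([x/t*np.tan(t)*D,y/t*np.tan(t)*D,D])@rot(p['attitude']).T+p['eye']
    for z in zs:
        m=(abs(P[...,2]-z)<3)&(np.hypot(P[...,0]-c0[0],P[...,1]-c0[1])<(60 if n=='w7.npz' else 48))
        print(n,z,m.sum(),cv2.minEnclosingCircle(P[m][:,:2].astype(np.float32)))
s=manip.state();print(s['t'],s['position'],s['ft_force'])
```

```text
w7.npz 30 2553 ((561.6630249023438, -39.90433883666992), 51.36299514770508)
w7.npz 66 363 ((552.8783569335938, -43.10309600830078), 23.348400115966797)
w7.npz 10 3292 ((553.5262451171875, -42.98347473144531), 58.12739562988281)
w.npz 58 863 ((438.0435791015625, -254.03805541992188), 24.284589767456055)
w.npz 32 3060 ((438.06561279296875, -254.10391235351562), 38.53410339355469)
15.1667 [ 438.83033472 -254.55933614    9.71437321] [ 0.69122916 -0.25003396  0.32242906]
```

Request:
carry_out --plan '[[[1, -0.0008, 0.0004, 0, 0], [1, 0, 0, 0, 0], [-0.3, 0, 0, 0, 0], [-0.3, 0, 0, 0, 0], [-0.3, 0, 0, 0, 0], [-0.3, 0, 0, 0, 0], [-0.3, 0, 0, 0, 0], [-0.3, 0, 0, 0, 0], [-0.3, 0, 0, 0, 0], [-0.3, 0, 0, 0, 0], [-0.3, 0, 0, 0, 0], [-0.3, 0, 0, 0, 0]]]' --force 45

```text
t: 16.17
position: [437.7, -254.4, 9.4]
ee_rot: [3.142, -0.0, 2.689]
ft_force: [-0.7, 0.3, 1.1]
width: 0.512
gripper_force: 45.0
```

Request:
carry_out --plan '[[[-0.3, 0, 0, 0.01, 0], [-0.3, 0, 0, 0.025, 0], [-0.3, 0, 0, 0.03, 0], [-0.3, 0.004, 0.007, 0.025, 0], [-0.3, 0.0115, 0.021, 0, 0], [-0.3, 0.0125, 0.023, 0, 0], [-0.3, 0.0125, 0.023, 0, 0], [-0.3, 0.0125, 0.023, 0, 0], [-0.3, 0.0125, 0.023, 0, 0], [-0.3, 0.0125, 0.023, 0, 0], [-0.3, 0.0125, 0.023, 0, 0], [-0.3, 0.0125, 0.023, 0, 0], [-0.3, 0.0115, 0.0205, 0, 0], [-0.3, 0.009, 0.0155, 0, 0], [-0.3, 0.004, 0.0085, 0, 0], [-0.3, 0, 0, 0, 0], [-0.3, 0, 0, 0, 0], [-0.3, 0, 0, 0, 0]]]'

```text
t: 17.67
position: [564.6, -21.6, 99.5]
ee_rot: [-3.141, -0.0, 2.688]
ft_force: [-0.7, 0.2, -1.7]
width: 0.511
gripper_force: 45.0
```

```bash
python3 w.py w9 cell:0 collar:90 | tail -4
python3 - <<'E'
from h import *
p=dict(np.load('w.npz')); D=p['depth'];K=p['intrinsics']
v,u=np.mgrid[:420,:560]; x=(u-K[0,2])/K[0,0]; y=(v-K[1,2])/K[1,1]; t=np.hypot(x,y)+1e-9
P=np.dstack([x/t*np.tan(t)*D,y/t*np.tan(t)*D,D])@rot(p['attitude']).T+p['eye']
def fit(Q):
    A=np.c_[2*Q,np.ones(len(Q))]; s=np.linalg.lstsq(A,(Q**2).sum(1),rcond=None)[0]; return s[:2],np.sqrt(s[2]+s[0]**2+s[1]**2)
c0=np.array([553.5,-42.9]); 
for z in (122,148,10):
    m=(abs(P[...,2]-z)<3)&(np.hypot(P[...,0]-c0[0],P[...,1]-c0[1])<62); Q=P[m][:,:2]; print(z,m.sum())
    if m.sum()<30: continue
    print(cv2.minEnclosingCircle(Q.astype(np.float32)), np.median(P[m][:,2]))
    a=np.degrees(np.arctan2(*(Q-c0).T[::-1])).astype(int)//5; R=np.hypot(*(Q-c0).T)
    O=np.array([Q[a==k][R[a==k].argmax()] for k in np.unique(a)]); r=np.hypot(*(O-c0).T); O=O[r>np.percentile(r,90)-3]; print(len(O),fit(O))
E
```

```text
[504.88486879   6.34066604 298.32999541] [2.90753036e+00 7.81324481e-04 1.11797750e+00] [325.1922621  288.56503726 211.85292288]
collar 0.76 [238.  287.1] [565.3 -24.3  90. ]
17.8167 [564.79095953 -21.68801725  99.52210699] [-3.14148244e+00 -5.44782279e-05  2.68788532e+00] [-7.95733073e-02  2.93116736e-01  2.04571890e+00 -1.14935672e-04
  8.02848007e-01 -1.19658245e+00] [ 0.02010489 -0.82810378 -1.34089426] 0.508151674964268 44.99945104122162
122 4369
((564.2061767578125, -22.538066864013672), 38.531890869140625) 122.24523362794463
10 (array([563.55540422, -23.37623906]), np.float64(38.65128699467743))
148 2392
((554.8673706054688, -18.26175308227539), 34.36997985839844) 148.06880881839666
5 (array([581.00754745,  12.20898502]), np.float64(19.31947677372306))
10 2402
((552.4893798828125, -43.19639587402344), 57.71704864501953) 11.067126625291422
40 (array([553.35797   , -42.68109058]), np.float64(57.38339292732784))
```

Request:
carry_out --plan '[[[-0.3, -0.0054, -0.0102, 0, 0], [-0.3, -0.0054, -0.0102, 0, 0], [-0.3, 0, 0, -0.01, 0], [-0.3, 0, 0, -0.01, 0], [-0.3, 0, 0, -0.006, 0], [-0.3, 0, 0, 0, 0], [-0.3, 0, 0, 0, 0]]]'

```text
t: 18.4
position: [554.0, -41.1, 72.7]
ee_rot: [-3.141, -0.001, 2.689]
ft_force: [0.5, 0.0, -0.8]
width: 0.517
gripper_force: 45.0
```

```bash
cat > fit.py <<'E'
from h import *
import subprocess,sys
p=dict(np.load('w.npz')); D=p['depth'];K=p['intrinsics']
v,u=np.mgrid[:420,:560]; x=(u-K[0,2])/K[0,0]; y=(v-K[1,2])/K[1,1]; t=np.hypot(x,y)+1e-9
P=np.dstack([x/t*np.tan(t)*D,y/t*np.tan(t)*D,D])@rot(p['attitude']).T+p['eye']
c0=np.array([553.5,-42.9]); zs=float(sys.argv[1])
for z in (zs,10):
    m=(abs(P[...,2]-z)<3)&(np.hypot(P[...,0]-c0[0],P[...,1]-c0[1])<62)
    if m.sum()>30: print(z,m.sum(),cv2.minEnclosingCircle(P[m][:,:2].astype(np.float32)), np.median(P[m][:,2]))
E
python3 w.py w10|tail -2; python3 fit.py 96
```

```text
18.45 [554.35781283 -41.16029856  73.1634175 ] [-3.14142975e+00 -4.93848708e-04  2.68904794e+00] [-1.16045103e-01  3.23155818e-01  2.06995221e+00  1.36426538e-05
  7.49004565e-01 -1.23430675e+00] [ 0.05942704  0.48272861 -0.89695682] 0.5131462234951895 44.99947428703308
96.0 4428 ((553.7998657226562, -42.057273864746094), 38.79804992675781) 95.49805561647608
10 3281 ((552.8370971679688, -42.32084655761719), 57.697181701660156) 11.070237187549935
```

Request:
carry_out --plan '[[[-0.3, -0.0004, -0.0007, 0, 0], [-0.3, 0, 0, -0.003, 0], [-0.3, 0, 0, -0.003, 0], [-0.3, 0, 0, -0.003, 0], [-0.3, 0, 0, 0, 0]]]'

```text
t: 18.87
position: [553.6, -42.0, 63.8]
ee_rot: [-3.141, -0.001, 2.689]
ft_force: [-0.3, 0.8, -1.9]
width: 0.515
gripper_force: 45.0
```

Request:
carry_out --plan '[[[-0.3, 0, 0, -0.003, 0], [-0.3, 0, 0, -0.003, 0], [-0.3, 0, 0, 0, 0], [-0.3, 0, 0, 0, 0]]]'

```text
t: 19.2
position: [553.8, -42.0, 58.2]
ee_rot: [-3.141, -0.0, 2.689]
ft_force: [0.2, 0.7, -1.2]
width: 0.512
gripper_force: 45.0
```

Inside without contact, underside at about 49 mm. Touching down on the pins.

Request:
carry_out --plan '[[[-0.3, 0, 0, -0.0015, 0], [-0.3, 0, 0, -0.001, 0], [-0.3, 0, 0, -0.001, 0], [-0.3, 0, 0, 0, 0]]]'

```text
t: 19.53
position: [554.5, -42.2, 55.9]
ee_rot: [3.142, 0.001, 2.689]
ft_force: [-6.1, 0.2, 15.3]
width: 0.511
gripper_force: 45.0
```

Request:
carry_out --plan '[[[-0.3, -0.0003, 0, 0.0006, -3], [-0.3, 0, 0, 0, -3], [-0.3, 0, 0, 0, -3], [-0.3, 0, 0, 0, -3], [-0.3, 0, 0, 0, -3], [-0.3, 0, 0, 0, -3], [-0.3, 0, 0, 0, 0]]]'

```text
t: 20.12
position: [554.4, -42.1, 56.1]
ee_rot: [3.141, 0.001, 2.372]
ft_force: [0.5, -0.1, 5.4]
width: 0.516
gripper_force: 45.0
```

Request:
carry_out --plan '[[[-0.3, 0, 0, -0.0006, -3], [-0.3, 0, 0, 0, -3], [-0.3, 0, 0, 0, -3], [-0.3, 0, 0, 0, -3], [-0.3, 0, 0, 0, -3], [-0.3, 0, 0, 0, -3], [-0.3, 0, 0, 0, 0]]]'

```text
t: 20.7
position: [553.7, -42.0, 54.9]
ee_rot: [3.141, 0.0, 2.059]
ft_force: [0.5, 0.8, -1.4]
width: 0.513
gripper_force: 45.0
```

Request:
carry_out --plan '[[[-0.3, 0, 0, -0.0015, 0], [-0.3, 0, 0, -0.0015, 0], [-0.3, 0, 0, 0, 0]]]'

```text
t: 20.95
position: [554.1, -42.0, 51.8]
ee_rot: [3.141, 0.0, 2.062]
ft_force: [5.0, 2.4, -4.6]
width: 0.511
gripper_force: 45.0
```

```bash
python3 -c "
from bench import manip
s=manip.state();print(s['position'],s['ee_rot'],s['ft_force'],s['wrist_torque'])"
```

```text
[554.10511501 -41.9610605   51.78559878] [3.14071986e+00 4.42191552e-04 2.06207797e+00] [ 5.02375119  2.39027095 -4.55669322] [ 0.34987725 -1.0369544   0.24591593]
```

It has dropped over the pins. Easing the turn slightly and lowering.

Request:
carry_out --plan '[[[-0.3, 0, 0, -0.001, 1], [-0.3, 0, 0, -0.0015, 0], [-0.3, 0, 0, -0.0015, 0], [-0.3, 0, 0, -0.001, 0], [-0.3, 0, 0, 0, 0]]]'

```text
t: 21.37
position: [553.8, -42.1, 46.9]
ee_rot: [3.141, 0.0, 2.078]
ft_force: [2.3, 0.9, 0.5]
width: 0.515
gripper_force: 45.0
```

```bash
python3 -c "
from bench import manip
s=manip.state();print(s['position'],s['ee_rot'],s['ft_force'],s['wrist_torque'])"
```

```text
[553.80814155 -42.09511481  46.85113528] [3.14140508e+00 1.74215355e-04 2.07799740e+00] [2.27752163 0.93205486 0.46785962] [ 0.08582975 -0.60910673  0.04768806]
```

Request:
carry_out --plan '[[[-0.3, 0, 0, -0.0015, 0], [-0.3, 0, 0, -0.0015, 0], [-0.3, 0, 0, -0.0015, 0], [-0.3, 0, 0, -0.0015, 0], [-0.3, 0, 0, -0.001, 0], [-0.3, 0, 0, 0, 0]]]'

```text
t: 21.87
position: [553.8, -42.1, 39.9]
ee_rot: [3.141, 0.0, 2.078]
ft_force: [1.0, -0.9, 5.3]
width: 0.511
gripper_force: 45.0
```

Request:
carry_out --plan '[[[-0.3, 0, 0, -0.001, 0], [-0.3, 0, 0, -0.001, 0], [-0.3, 0, 0, 0, 0], [-0.3, 0, 0, 0, 0]]]'

```text
t: 22.2
position: [554.0, -42.1, 39.3]
ee_rot: [-3.141, 0.0, 2.078]
ft_force: [-9.3, 1.4, 31.7]
width: 0.515
gripper_force: 45.0
```

The collar is at the hard stop, with the underside at about 30 mm. I'll ease the push a little and check.

Request:
carry_out --plan '[[[-0.3, 0, 0, 0.0005, 0], [-0.3, 0, 0, 0, 0], [-0.3, 0, 0, 0, 0], [-0.3, 0, 0, 0, 0]]]'

```text
t: 22.53
position: [553.9, -42.1, 39.3]
ee_rot: [3.142, 0.0, 2.078]
ft_force: [-5.4, 0.1, 21.5]
width: 0.514
gripper_force: 45.0
```

```bash
python3 w.py w11|tail -3; python3 fit.py 62
```

```text
[521.02313816  14.21197228 238.1523143 ] [2.90668877e+00 4.76738283e-04 5.07521592e-01] [325.1922621  288.56503726 211.85292288]
22.5833 [553.93336563 -42.10379692  39.33539862] [3.14149411e+00 1.34612055e-04 2.07794985e+00] [-1.17789525e-01  3.80583497e-01  2.07523093e+00 -8.13662117e-05
  6.85619552e-01 -6.24880079e-01] [-5.24285794 -0.13173381 21.383196  ] 0.516137764675487 45.00583827495575
62.0 4377 ((552.9517211914062, -43.55025863647461), 38.62995147705078) 62.2213971455534
10 4198 ((553.54443359375, -42.68443298339844), 58.03740692138672) 11.09843163633515
```

The skirt top is at 62.2 mm, so the underside is at 30.2 mm, on the shoulder. The collar is centred within about 1 mm and held with 45 N. Handing in.

```bash
python3 -c "
from bench import manip
print(manip.hand_in())"
```

```text
the job is handed in; nothing more can be done
None
```

The filled cup is nested in the carrier and the collar is pushed home on the shoulder, still held with 45 N; I handed the job in at about 22.6 s, and the hand-in call gave no verdict.

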